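Hang the small desk caddy on the hook stand

ROBOT

A 6-joint arm with a two-finger parallel gripper is mounted at the origin on a cart in front of the work surface, level with it; the furniture and walls round the work are solid. World frame = base frame: x ahead of the robot, y to its left, z up, the work surface at z = 0. Lengths are in mm, angles in rad, forces in N, time in s.
With the tool pointing down it reaches from about 300 to 775 mm from the base axis. Payload 14.6 kg.
Tool frame: the origin (TCP) lies at the very end of the fingers, on their centre line; the grasp point (between the pads) lies 19 mm behind it; z points along the fingers, y is the line along which they close (so a half turn about z gives the same grasp; the last joint's range is limited). The gripper opens to 94 mm and grips with 3 to 60 N. Pads are 16 mm wide; open, the fingers measure 119 mm over their backs; the gripper's body (75 mm by 177 mm) begins 78 mm behind the grasp point.
Start: joints at [1.222, 0.3, 1.521, -0, 1.321, -0.067], TCP at [152.944, 528.297, 205.446] pointing down, gripper open.
Joint ranges: [-3.03, 3.03], [-0.79, 2.21], [0.23, 2.52], [-1.04, 4.18], [0, 3.07], [-2.55, 2.55]. Speed limits (rad/s): [2.22, 2.22, 2.57, 3.14, 3.14, 3.14].

INTERFACE

Orientations are given as [roll, pitch, yaw] about the fixed x, y, z axes, in that order (R = Rz(yaw) Ry(pitch) Rx(roll)).
In Python, from cell import manip gives the robot as it stands.
- The arm moves only by the tool servo_tool, never from a script. Its argument "motion" is a list that holds one entry, the list of rows, each a list of 7 numbers: the shift along the world's x, y, z as a fraction of full scale, then the turn, a rotation vector about the world's x, y, z as a fraction of full scale, then the closure, from 0 (fully open) to 1 (shut). In form: [[[x, y, z, rx, ry, rz, gripper], ...]]. A call has 1 to 10 rows; each row is the pose to reach, as a shift and turn from the pose commanded when the call began, turning the shorter way round; what a row does not reach only later rows make up. Full scale, the value 1, is 0.5 m for a shift and pi rad for a turn. A row lasts 1/10 s, in which the tool goes at most 50 mm and 8.59 degrees, less where a joint would pass 70% of its speed; a pose out of reach is approached as far as the arm can. A call with a number of a shift or a turn outside -1 to 1 is refused whole. A call with a gripper value outside its range is refused whole. The fingers move at their own pace and stop on an object; "newtons" is the grip in N (left out, the last holds). Time passes only in rows, so rows that repeat a pose let the fingers close. It gives the time, the measured TCP pose, the force, the opening and the grip force at its end, in the units of the state.
- manip.read_state(): the state, without advancing time (a new reading comes with each control period).
- manip.camera(name): name is "scene" or "side" or "wrist"; returns a dict with "frame" (384x512x3 uint8, red, green, blue), "range_z" (384x512 float32, mm along the optical axis (not along the pixel's ray), 0 where there is no reading), "vfov" (degrees; the focal length in pixels is half the picture's height over the tangent of half this angle, whatever the lens; pixels are square), "cx", "cy" (the principal point, pixels), "cam_to_world" (4x4, takes a point from camera to world coordinates). Camera axes: x right, y down, z forward; pixel columns grow to the right and rows downward; lengths in mm; the calibration is good to about 2 mm. A picture is of the moment at which its call begins.
- manip.sign_off(): hands the job in; it is judged then, once.
The state is a dict: "clock": time; "joints": joint angles; "qd": joint speeds; "effort": joint torques, N m; "eef_pos": TCP position; "eef_rot": TCP orientation; "wrist_force": force on the tool from outside, world axes, zero at the start; "moment": the same for the moment, N m; "finger_gap": finger opening in mm; "finger_force": force on a finger pad.
Only numpy, scipy, OpenCV 4.12 (cv2) and the standard library are available. Lean on these libraries where they do the work, as an engineer would, in place of code of your own. Each camera call takes 0.05 s, during which the arm holds its last target. There are 200 camera calls.

TASK

Clear some desk space: pick up the smaller of the two wooden caddies by its handle and hang it on the hook of the metal stand, with the hook's arm through the hole under the handle, then let go so that it hangs there freely, about level and at rest. Leave the larger caddy where it stands.

Things in the scene. Friction and masses are not known exactly. Their poses are not given: they have to be found in the camera images.
- small_caddy_handle (a point): Centre of the smaller caddy's handle: a flat wooden bar 12 mm thick (x), 100 long (y), 44 high (z). Right under it, 22 to 82 mm below this point, is the hole for the hook, through the panel along x, 64 mm wide (y; its upper corners cut off by 11 mm). z is up; both sides are alike. Pinch the bar's top part across its 12 mm, leaving the hole free
- small_caddy: The smaller caddy, to be hung: light wooden open box 70 (x) x 100 (y) x 45 mm high, with an upright 12 mm panel along its long middle line that rises to 149 mm and ends in the handle (centre of the bar 127 mm above the underside). About 0.22 kg, balanced under the middle of the bar. Origin: centre of its underside
- large_caddy: The larger caddy, to be left alone: same make, wood and height (149 mm), but 90 (x) x 170 (y) mm, with a 134 mm wide hole. Origin: centre of its underside
- hook_seat (a point): Where the handle shall rest: top of the level arm of the fixed dark steel hook stand, 166 mm above the desk. Round arm, 10 mm thick, along this frame's x (z up). The post's axis is 62 mm away along +x, no higher than the arm. The arm's free end, 58 mm away along -x (roughly toward the robot), is bent up to 14 mm above the arm's top. Base 130 mm across
Things that resemble listed ones, but are neither listed nor needed, are in the scene too. What is shaped like the part that bears hook_seat but orange is not meant.

How it is judged (in metres and radians):
At the end, for the whole second after the job is handed in: The smaller caddy hangs at rest on the hook: the middle of its bar within 45 mm along and 30 mm across of the seat point and 22 mm above it, within 15 mm; leaning under 20 degrees, moving under 0.03 m/s and 0.4 rad/s; the larger caddy is within 30 mm of its start (x of small_caddy_handle in the frame of hook_seat between -0.045 and 0.045 m and y of small_caddy_handle in the frame of hook_seat between -0.03 and 0.03 m and z of small_caddy_handle in the frame of hook_seat between 0.007 and 0.037 m and angle between small_caddy's own z axis and vertical below 0.35 rad and linear speed of small_caddy below 0.03 m/s and angular speed of small_caddy below 0.4 rad/s and distance of large_caddy from where it was at the start of the episode below 0.03 m); the robot touches nothing.
It fails at once if the larger caddy is moved by more than 30 mm (distance of large_caddy from where it was at the start of the episode above 0.03 m).
It also fails if it takes over 43 s, if anything falls off the work surface, if the arm or the gripper's body presses on something with over 40 N, if the wrist force passes 120 N, or if a joint passes its speed limit or range.

## Working session

There is one attempt and no reset: what is moved stays moved. The work goes in short steps, Python scripts to look and compute and a tool call to move; the robot and the scene stay as the last step left them, time stands still between calls to the robot, and variables do not carry over. Pictures are saved under pics/ and viewed, at most 10 in all, crops included, and the job is handed in when it is done.

Besides the shell and the picture viewer there is one more tool, called after "Call:" as name(argument=value, ...) on one line, values as JSON. servo_tool: Moves the arm, as the interface text tells. Its arguments: {"type":"object","properties":{"motion":{"type":"array"},"newtons":{"type":"number"}},"required":["motion"]}

```bash
mkdir -p pics
cat > h.py <<'E'
import numpy as np, cv2
from cell import manip
def cloud(c):
    H,W=c["range_z"].shape; f=H/2/np.tan(np.radians(c["vfov"])/2)
    v,u=np.mgrid[:H,:W]; z=c["range_z"]
    P=np.stack([(u-c["cx"])/f*z,(v-c["cy"])/f*z,z],-1)
    T=np.array(c["cam_to_world"]); P=P@T[:3,:3].T+T[:3,3]; P[z<=0]=np.nan
    return P
E
python3 - <<'E'
from h import *
ims=[]
for n in("scene","side"):
    c=manip.camera(n); np.savez(n+".npz",P=cloud(c),f=c["frame"]); cv2.imwrite(f"pics/{n}.png",c["frame"][...,::-1])
    print(n,np.array(c["cam_to_world"]).round(2).tolist(),c["vfov"],(c["range_z"]>0).mean())
print(manip.read_state())
E
```

```text
scene [[-0.31, 0.56, -0.77, 1637.67], [0.95, 0.16, -0.26, 283.28], [-0.02, -0.81, -0.58, 967.9], [0.0, 0.0, 0.0, 1.0]] 51.40401384078977 0.9156138102213541
side [[0.55, -0.56, 0.62, -254.3], [-0.83, -0.38, 0.4, -625.39], [0.01, -0.74, -0.68, 973.05], [0.0, 0.0, 0.0, 1.0]] 52.94266080000554 0.8713328043619791
{'clock': 0.1, 'joints': array([ 1.22241621e+00,  3.00423579e-01,  1.52152755e+00,  2.71530787e-05,
        1.32071700e+00, -6.65902202e-02]), 'qd': array([-1.67261612e-03, -1.32373894e-03, -7.59022288e-04,  1.12651533e-03,
       -3.81742730e-04, -2.49182781e-05]), 'effort': array([ 2.26050843e-04, -5.32631850e+01, -3.53291309e+01,  7.08915596e-02,
        2.34729314e-02, -6.94954247e-05]), 'eef_pos': array([152.84878096, 528.08039728, 204.93504792]), 'eef_rot': array([-3.14052131e+00, -9.78061281e-05,  2.85979597e+00]), 'wrist_force': array([0.41370322, 0.11988632, 0.458783  ]), 'moment': array([ 0.04201827, -0.00266688,  0.00436956]), 'finger_force': 0.0, 'finger_gap': 94.32994316953389}
```

View pics/scene.png

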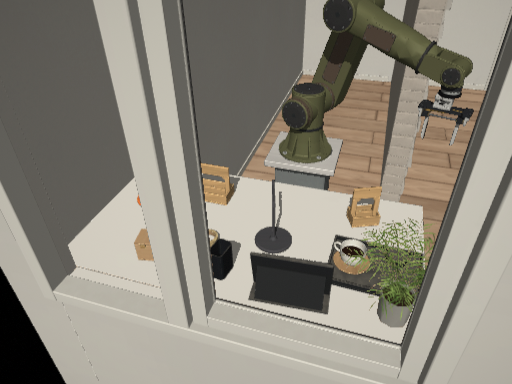

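View pics/side.png

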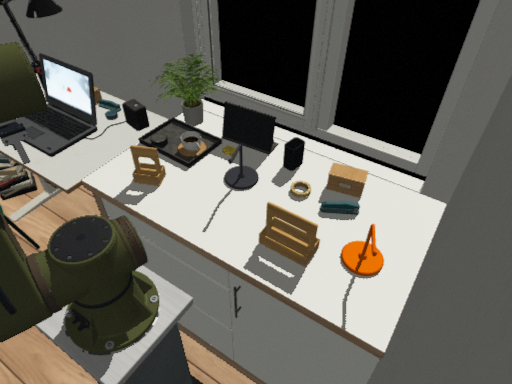

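The side view shows the small caddy at about (148,163), the large one at (290,232), the dark hook stand at (241,165) and the orange decoy at (363,250). In the scene view the small caddy is at (366,207) and the stand at (273,225).

Run:
```python
from h import *
D={n:np.load(n+".npz") for n in("scene","side")}
box={"scene":{"small":(340,180,392,232),"hook":(248,172,300,258)},"side":{"small":(128,138,170,190),"hook":(220,125,262,192),"large":(255,200,325,265)}}
for n in box:
  P,f=D[n]["P"],D[n]["f"].astype(int)
  for o,(a,b,c,d) in box[n].items():
    p=P[b:d,a:c].reshape(-1,3); q=f[b:d,a:c].reshape(-1,3)
    wood=(q[:,0]-q[:,2]>50); dark=q.max(1)<90
    m=(dark if o=="hook" else wood)&np.isfinite(p[:,0])
    p=p[m]
    if o=="hook":
      for lo,hi in((-5,14),(30,120),(140,152),(152,172),(172,200)):
        s=p[(p[:,2]>lo)&(p[:,2]<hi)]
        s=s[np.linalg.norm(s[:,:2]-np.median(s[:,:2],0),axis=1)<120] if len(s) else s
        print(n,o,lo,hi,len(s)); 
        if len(s): print(np.median(s,0).round(),s.min(0).round(),s.max(0).round())
        if lo in(152,172,140): print(s[::max(1,len(s)//14)].round().tolist())
    else:
      for lo,hi in((60,155),(110,155),(20,48)):
        s=p[(p[:,2]>lo)&(p[:,2]<hi)]
        r=cv2.minAreaRect(s[:,:2].astype(np.float32)); print(n,o,lo,hi,len(s),s[:,2].max().round(),np.array(r[0]).round(),np.array(r[1]).round(),round(r[2],1))
        print('  med',np.median(s,0).round(), s.min(0).round(),s.max(0).round())
```

```text
scene small 60 155 422 154.0 [453. 309.] [ 17. 100.] 24.6
  med [454. 309. 124.] [431. 264.  61.] [479. 355. 154.]
scene small 110 155 298 154.0 [453. 309.] [17. 98.] 25.5
  med [454. 308. 133.] [431. 264. 110.] [479. 354. 154.]
scene small 20 48 410 48.0 [452. 308.] [ 79. 101.] 26.5
  med [463. 313.  37.] [403. 251.  20.] [502. 367.  48.]
scene hook -5 14 462
[662.  29.  12.] [582. -37.   1.] [712.  88.  14.]
scene hook 30 120 48
[649.  24.  66.] [644.  20.  31.] [655.  28. 118.]
scene hook 140 152 25
[874.  32. 148.] [871.  20. 140.] [877.  55. 151.]
[[875.0, 20.0, 149.0], [876.0, 23.0, 151.0], [875.0, 26.0, 151.0], [874.0, 28.0, 151.0], [872.0, 37.0, 151.0], [877.0, 20.0, 147.0], [876.0, 23.0, 147.0], [874.0, 25.0, 145.0], [876.0, 29.0, 148.0], [877.0, 32.0, 151.0], [874.0, 37.0, 149.0], [874.0, 40.0, 150.0], [871.0, 54.0, 151.0], [873.0, 22.0, 140.0], [874.0, 25.0, 142.0], [873.0, 28.0, 142.0], [873.0, 31.0, 142.0], [877.0, 35.0, 148.0], [874.0, 37.0, 145.0], [874.0, 40.0, 146.0], [874.0, 43.0, 147.0], [875.0, 46.0, 149.0], [873.0, 49.0, 148.0], [876.0, 52.0, 151.0], [874.0, 55.0
[... 1762 characters left out ...]
168.0], [555.0, -4.0, 170.0], [554.0, -9.0, 169.0], [535.0, -10.0, 169.0]]
side hook 172 200 8
[536. -11. 178.] [532. -14. 173.] [538.  -5. 183.]
[[537.0, -5.0, 178.0], [538.0, -9.0, 180.0], [536.0, -14.0, 183.0], [532.0, -9.0, 180.0], [537.0, -9.0, 176.0], [536.0, -14.0, 179.0], [532.0, -13.0, 176.0], [537.0, -13.0, 173.0]]
side large 60 155 219 154.0 [ 464. -290.] [167.  15.] 89.7
  med [ 461. -298.  149.] [ 456. -374.   61.] [ 472. -207.  154.]
side large 110 155 181 154.0 [ 464. -290.] [167.  15.] 89.7
  med [ 462. -290.  150.] [ 456. -374.  111.] [ 472. -207.  154.]
side large 20 48 389 48.0 [ 463. -289.] [170.  92.] 88.9
  med [ 462. -293.   45.] [ 416. -373.   23.] [ 510. -205.   48.]
```

Call:
servo_tool(motion=[[[0.2, -0.147, 0.06, 0, 0, -0.09, 0], [0.4, -0.295, 0.08, 0, 0, -0.18, 0], [0.598, -0.442, 0.08, 0, 0, -0.269, 0], [0.598, -0.442, 0.08, 0, 0, -0.269, 0], [0.598, -0.442, 0.08, 0, 0, -0.269, 0], [0.598, -0.442, 0.08, 0, 0, -0.269, 0], [0.598, -0.442, 0.08, 0, 0, -0.269, 0], [0.598, -0.442, 0.08, 0, 0, -0.269, 0], [0.598, -0.442, 0.08, 0, 0, -0.269, 0], [0.598, -0.442, 0.08, 0, 0, -0.269, 0]]])

```text
clock: 1.1
eef_pos: [451.7, 307.2, 245.0]
eef_rot: [-3.141, -0.0, 2.014]
wrist_force: [0.2, 0.4, 0.1]
finger_gap: 94.2
finger_force: 0.0
```

Run:
```python
from h import *
c=manip.camera("wrist"); P=cloud(c); f=c["frame"].astype(int); cv2.imwrite("pics/w1.png",c["frame"][...,::-1])
m=(f[...,0]-f[...,2]>40)&np.isfinite(P[...,0])
for lo,hi in((140,160),(30,55)):
  s=P[m&(P[...,2]>lo)&(P[...,2]<hi)]; 
  if len(s): r=cv2.minAreaRect(s[:,:2].astype(np.float32)); print(len(s),np.median(s,0),r)
s=manip.read_state();print(s["clock"],s["eef_pos"],s["eef_rot"],s["joints"])
```

```text
1145 [449.68283659 310.90879942 148.3088606 ] ((451.3855285644531, 306.8047790527344), (11.250361442565918, 98.32003784179688), 23.385162353515625)
699 [451.97203512 307.72984398  44.42944911] ((451.63079833984375, 306.163818359375), (69.30502319335938, 100.22405242919922), 23.562938690185547)
1.15 [451.28883315 307.69474726 245.13296078] [-3.14090170e+00 -1.03151903e-04  2.01499819e+00] [5.31276412e-01 2.64104420e-01 1.47416854e+00 1.65141358e-04
 1.40399906e+00 8.70470407e-02]
```

View pics/w1.png

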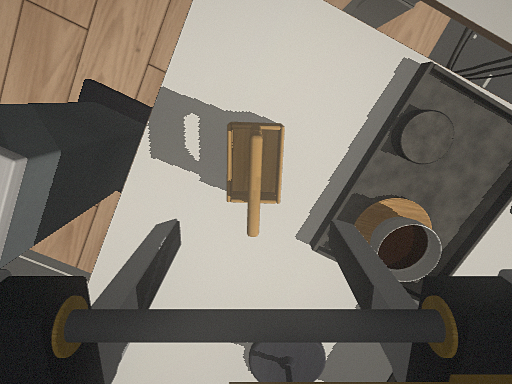

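The wrist view shows the bar at about (255,185), with the cup at (405,245) to the side of the right finger; I'll check that the cup leaves room before descending.

Run:
```python
from h import *
for n in("scene","side"):
  P=np.load(n+".npz")["P"].reshape(-1,3); P=P[np.isfinite(P[:,0])]
  d=P[:,:2]-[451.5,306.5]; a=np.radians(23.5); u=d@[np.cos(a),np.sin(a)]; v=d@[-np.sin(a),np.cos(a)]
  for lo,hi in((40,110),(110,160)):
    for s in(1,-1):
      m=(u*s>lo)&(u*s<hi)&(abs(v)<50); print(n,s,lo,hi,P[m,2].max() if m.any() else None)
```

```text
scene 1 40 110 33.14453551840404
scene -1 40 110 7.212938568378263
scene 1 110 160 28.97912252834908
scene -1 110 160 6.6009614874672025
side 1 40 110 6.517793915658331
side -1 40 110 29.67882430208772
side 1 110 160 29.07888095585713
side -1 110 160 7.156802270508933
```

Call:
servo_tool(motion=[[[0, -0.001, -0.08, 0, 0, -0.011, 0.3], [0, -0.001, -0.13, 0, 0, -0.011, 0.3], [0, -0.001, -0.16, 0, 0, -0.011, 0.3], [0, -0.001, -0.16, 0, 0, -0.011, 0.3]]])

```text
clock: 1.55
eef_pos: [450.2, 307.2, 163.5]
eef_rot: [-3.138, 0.0, 1.982]
wrist_force: [0.0, 0.4, 0.1]
finger_gap: 67.2
finger_force: 0.0
```

Clear. Descend, then close with 25 N.

Call:
servo_tool(motion=[[[0, 0, -0.05, 0, 0, 0, 0.3], [0, 0, -0.096, 0, 0, 0, 0.3], [0, 0, -0.096, 0, 0, 0, 0.3], [0, 0, -0.096, 0, 0, 0, 1], [0, 0, -0.096, 0, 0, 0, 1], [0, 0, -0.096, 0, 0, 0, 1], [0, 0, -0.096, 0, 0, 0, 1], [0, 0, -0.096, 0, 0, 0, 1], [0, 0, -0.096, 0, 0, 0, 1], [0, 0, -0.096, 0, 0, 0, 1]]], newtons=25)

```text
clock: 2.55
eef_pos: [451.9, 306.8, 117.5]
eef_rot: [-3.142, -0.0, 1.98]
wrist_force: [0.2, 0.2, 0.1]
finger_gap: 13.1
finger_force: 0.0
```

Call:
servo_tool(motion=[[[0, 0, 0, 0, 0, 0, 1], [0, 0, 0, 0, 0, 0, 1], [0, 0, 0, 0, 0, 0, 1], [0, 0, 0.02, 0, 0, 0, 1], [0, 0, 0.05, 0, 0, 0, 1], [0, 0, 0.1, 0, 0, 0, 1], [0, 0, 0.15, 0, 0, 0, 1], [0, 0, 0.2, 0, 0, 0, 1], [0, 0, 0.2, 0, 0, 0, 1]]], newtons=25)

```text
clock: 3.45
eef_pos: [452.9, 307.4, 221.1]
eef_rot: [3.136, -0.001, 1.98]
wrist_force: [0.9, 0.1, -2.8]
finger_gap: 11.8
finger_force: 25.0
```

Call:
servo_tool(motion=[[[0, -0.05, 0, 0, 0, 0, 1], [0, -0.13, 0, 0, 0, -0.01, 1], [0, -0.21, 0, 0, 0, -0.02, 1], [0.01, -0.29, 0, 0, 0, -0.03, 1], [0.015, -0.37, 0, 0, 0, -0.043, 1], [0.02, -0.45, 0, 0, 0, -0.043, 1], [0.025, -0.53, 0, 0, 0, -0.043, 1], [0.03, -0.61, 0, 0, 0, -0.043, 1], [0.031, -0.66, 0, 0, 0, -0.043, 1], [0.031, -0.672, 0, 0, 0, -0.043, 1]]])

```text
clock: 4.45
eef_pos: [467.0, -31.2, 216.5]
eef_rot: [-3.14, -0.0, 1.842]
wrist_force: [-0.9, 0.9, -1.5]
finger_gap: 11.8
finger_force: 25.0
```

Call:
servo_tool(motion=[[[0, 0, 0, 0, 0, 0, 1], [0, 0, 0, 0, 0, 0, 1], [0, 0, 0, 0, 0, 0, 1]]])

```text
clock: 4.75
eef_pos: [467.4, -28.1, 217.3]
eef_rot: [-3.141, -0.0, 1.846]
wrist_force: [0.2, 0.6, -2.5]
finger_gap: 11.8
finger_force: 25.0
```

```bash
cat > look.py <<'E'
import sys; from h import *
t=sys.argv[1]; ims=[]
for n in("side","scene"):
  c=manip.camera(n); P=cloud(c); f=c["frame"].astype(int)
  v0,u0=(90,150) if n=="side" else (140,200)
  ims.append(cv2.resize(c["frame"][v0:v0+130,u0:u0+130],(400,400),interpolation=cv2.INTER_CUBIC))
  R=P[...,:2]; near=(abs(R[...,0]-530)<110)&(abs(R[...,1])<110)
  w=(f[...,0]-f[...,2]>40)&near
  for lo,hi in((150,300),(90,140)):
    s=P[w&(P[...,2]>lo)&(P[...,2]<hi)]
    if len(s)>5: r=cv2.minAreaRect(s[:,:2].astype(np.float32)); print(n,lo,len(s),np.round(r[0]),np.round(r[1]),round(r[2],1),'z',s[:,2].min().round(),s[:,2].max().round())
  d=(f.max(-1)<90)&near
  s=P[d&(P[...,2]>158)&(P[...,2]<172)&(P[...,0]>525)]
  if len(s)>5:
    l=cv2.fitLine(s[:,:2].astype(np.float32),cv2.DIST_HUBER,0,.01,.01).ravel(); print(n,'arm',len(s),l,np.degrees(np.arctan(l[1]/l[0])), 'y at x587',l[3]+(587-l[2])*l[1]/l[0])
cv2.imwrite(f"pics/{t}.png",np.hstack(ims)[...,::-1])
s=manip.read_state();print(s["clock"],s["eef_pos"],s["eef_rot"],s["wrist_force"],s["finger_gap"])
E
python3 look.py p1
```

```text
side 150 424 [511.   5.] [156.  93.] 36.0 z 151.0 253.0
side 90 430 [465. -29.] [73. 97.] 15.1 z 102.0 140.0
side arm 38 [9.6337122e-01 2.6817146e-01 6.0213531e+02 8.8333082e+00] 15.555485 y at x587 4.6201253
scene 150 386 [499. -17.] [76. 98.] 14.6 z 150.0 252.0
scene 90 304 [468. -25.] [78. 98.] 16.8 z 101.0 140.0
scene arm 56 [9.6293086e-01 2.6974836e-01 5.8629938e+02 5.5929594e+00] 15.649291 y at x587 5.7892265
4.85 [467.4523957  -28.36687807 217.39893124] [-3.14158794e+00 -8.33005815e-05  1.84633217e+00] [ 0.55406879 -0.11170134 -1.99618515] 11.785458915231489
```

View pics/p1.png

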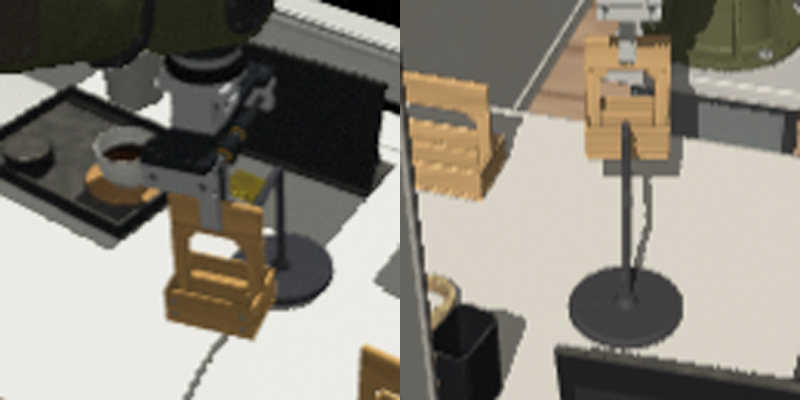

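The picture shows the caddy level in the gripper, its hole in line with the arm (left crop about (215,245)). In the scene crop the post at (628,125) sits centred in front of the hole. Insert along the arm.

Call:
servo_tool(motion=[[[0.02, 0.0056, 0, 0, 0, 0, 1], [0.05, 0.014, 0, 0, 0, 0, 1], [0.08, 0.0224, 0, 0, 0, 0, 1], [0.11, 0.031, 0, 0, 0, 0, 1], [0.14, 0.039, 0, 0, 0, 0, 1], [0.17, 0.0475, 0, 0, 0, 0, 1], [0.2, 0.056, 0, 0, 0, 0, 1], [0.225, 0.063, 0, 0, 0, 0, 1], [0.234, 0.0655, 0, 0, 0, 0, 1], [0.234, 0.0655, 0, 0, 0, 0, 1]]])

```text
clock: 5.85
eef_pos: [584.8, 4.0, 216.9]
eef_rot: [-3.141, -0.0, 1.846]
wrist_force: [-0.0, -0.5, -2.3]
finger_gap: 12.1
finger_force: 25.0
```

```bash
python3 look.py p2; python3 -c "
import numpy as np
P=np.load('side.npz')['P'];print(P[150:154,227:231].reshape(-1,3)[::5].round())"
```

```text
side 150 401 [581.   3.] [67. 75.] 58.8 z 150.0 254.0
side 90 357 [583.   4.] [77. 98.] 14.6 z 101.0 140.0
side arm 44 [9.6081549e-01 2.7718878e-01 5.8521069e+02 3.3554397e+00] 16.092493 y at x587 3.8716426
scene 150 451 [585.   7.] [80. 75.] 64.1 z 151.0 253.0
scene 90 321 [584.   7.] [77. 99.] 14.8 z 102.0 140.0
scene arm 53 [9.6147537e-01 2.7489117e-01 5.9451196e+02 7.1597562e+00] 15.955527 y at x587 5.012044
5.95 [584.22717531   3.64584442 217.29143532] [-3.14127287e+00 -8.10572422e-05  1.84521729e+00] [-0.17911617 -0.16679056 -2.80726116] 11.921241202376471
[[744. 160.  16.]
 [740. 152.  17.]
 [741. 148.  13.]
 [735. 139.  15.]]
```

View pics/p2.png

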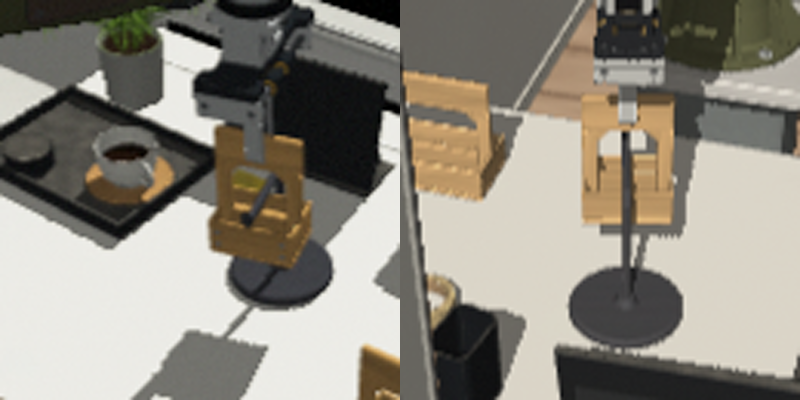

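The hook's arm passes through the hole: its tip shows at (250,212) in the left crop, and it is centred in the right crop at (628,140). Now lower gently.

Call:
servo_tool(motion=[[[0, 0, -0.02, 0, 0, 0, 1], [0, 0, -0.04, 0, 0, 0, 1], [0, 0, -0.056, 0, 0, 0, 1], [0, 0, -0.066, 0, 0, 0, 1], [0, 0, -0.07, 0, 0, 0, 1], [0, 0, -0.072, 0, 0, 0, 1], [0, 0, -0.074, 0, 0, 0, 1], [0, 0, -0.074, 0, 0, 0, 1], [0, 0, -0.074, 0, 0, 0, 1]]])

```text
clock: 6.85
eef_pos: [584.5, 3.5, 180.7]
eef_rot: [3.141, 0.0, 1.845]
wrist_force: [-0.4, 0.0, -2.0]
finger_gap: 12.0
finger_force: 25.0
```

Call:
servo_tool(motion=[[[0, 0, -0.002, 0, 0, 0, 1], [0, 0, -0.004, 0, 0, 0, 1], [0, 0, -0.005, 0, 0, 0, 1], [0, 0, -0.005, 0, 0, 0, 1], [0, 0, -0.005, 0, 0, 0, 1]]])

```text
clock: 7.35
eef_pos: [584.5, 3.5, 178.2]
eef_rot: [3.141, 0.0, 1.845]
wrist_force: [-1.6, 0.2, 2.7]
finger_gap: 12.1
finger_force: 25.0
```

Contact made. Ease the grip, then open slightly.

Call:
servo_tool(motion=[[[0, 0, 0.001, 0, 0, 0, 1], [0, 0, 0.001, 0, 0, 0, 1], [0, 0, 0.001, 0, 0, 0, 1], [0, 0, 0.001, 0, 0, 0, 0.84], [0, 0, 0.001, 0, 0, 0, 0.8], [0, 0, 0.001, 0, 0, 0, 0.7], [0, 0, 0.001, 0, 0, 0, 0.6], [0, 0, 0.001, 0, 0, 0, 0.6], [0, 0, 0.001, 0, 0, 0, 0.6], [0, 0, 0.001, 0, 0, 0, 0.6]]], newtons=4)

```text
clock: 8.35
eef_pos: [584.5, 3.5, 178.5]
eef_rot: [3.142, -0.0, 1.845]
wrist_force: [0.7, -0.0, -0.2]
finger_gap: 37.6
finger_force: 0.0
```

```bash
python3 look.py p3
```

```text
side 150 283 [584.   2.] [92. 59.] 81.6 z 150.0 298.0
side 90 412 [583.   2.] [76. 98.] 13.2 z 90.0 140.0
side arm 29 [ 9.7619200e-01  2.1690811e-01  5.5991656e+02 -5.0201521e+00] 12.527496 y at x587 0.99773836
scene 150 329 [578.   3.] [42. 98.] 25.1 z 150.0 299.0
scene 90 379 [585.   5.] [76. 97.] 14.9 z 90.0 139.0
scene arm 32 [9.6478432e-01 2.6304221e-01 6.1575482e+02 1.3351259e+01] 15.250652 y at x587 5.5114427
8.45 [584.47403389   3.55991685 178.45564715] [3.14153548e+00 6.09054953e-06 1.84508928e+00] [-0.45746479 -0.54210301  0.03466625] 37.3786835604078
```

View pics/p3.png

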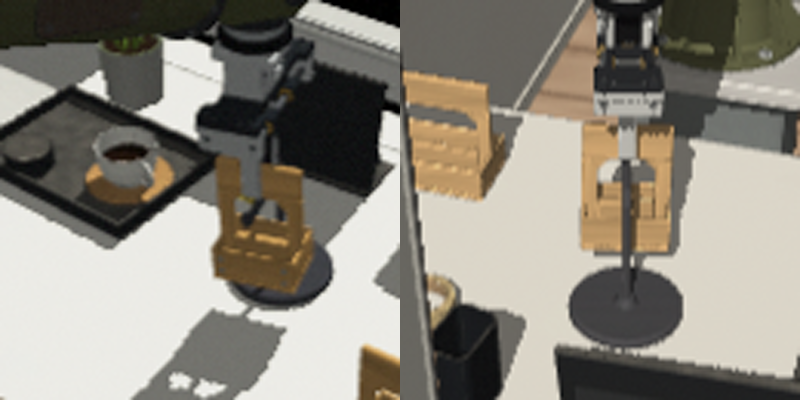

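The caddy hangs level on the arm with the fingers open around the bar (left crop (262,185), right crop (628,145)). Raise the gripper straight up.

Call:
servo_tool(motion=[[[0, 0, 0.02, 0, 0, 0, 0.6], [0, 0, 0.05, 0, 0, 0, 0.6], [0, 0, 0.1, 0, 0, 0, 0.6], [0, 0, 0.16, 0, 0, 0, 0.6], [0, 0, 0.22, 0, 0, 0, 0.6], [0, 0, 0.26, 0, 0, 0, 0.6], [0, 0, 0.26, 0, 0, 0, 0.6], [0, 0, 0.26, 0, 0, 0, 0.6], [0, 0, 0.26, 0, 0, 0, 0.6], [0, 0, 0.26, 0, 0, 0, 0.6]]])

```text
clock: 9.45
eef_pos: [584.2, 3.6, 307.3]
eef_rot: [-3.14, -0.001, 1.845]
wrist_force: [0.3, -0.3, -0.1]
finger_gap: 37.8
finger_force: 0.0
```

Call:
servo_tool(motion=[[[0, 0, 0, 0, 0, 0, 0.6], [0, 0, 0, 0, 0, 0, 0.6], [0, 0, 0, 0, 0, 0, 0.6], [0, 0, 0, 0, 0, 0, 0.6], [0, 0, 0, 0, 0, 0, 0.6], [0, 0, 0, 0, 0, 0, 0.6], [0, 0, 0, 0, 0, 0, 0.6], [0, 0, 0, 0, 0, 0, 0.6], [0, 0, 0, 0, 0, 0, 0.6], [0, 0, 0, 0, 0, 0, 0.6]]])

```text
clock: 10.45
eef_pos: [584.4, 3.6, 308.4]
eef_rot: [-3.142, -0.0, 1.845]
wrist_force: [0.1, 0.6, 0.9]
finger_gap: 37.5
finger_force: 0.0
```

```bash
python3 look.py p4
```

```text
side 150 367 [581.   4.] [17. 97.] 13.7 z 150.0 215.0
side 90 416 [583.   2.] [78. 98.] 15.0 z 90.0 140.0
side arm 29 [ 9.6035045e-01  2.7879569e-01  5.6249268e+02 -4.5277195e+00] 16.18834 y at x587 2.5869083
scene 150 407 [584.   7.] [79. 78.] 64.1 z 150.0 213.0
scene 90 375 [585.   6.] [75. 97.] 16.6 z 90.0 140.0
scene arm 31 [9.6427524e-01 2.6490244e-01 6.1602942e+02 1.3424717e+01] 15.361155 y at x587 5.449853
10.55 [584.44162673   3.54151998 308.46454439] [3.14157533e+00 1.73955748e-05 1.84507500e+00] [-0.51895765  0.09261055 -0.40657527] 37.43832495963872
```

View pics/p4.png

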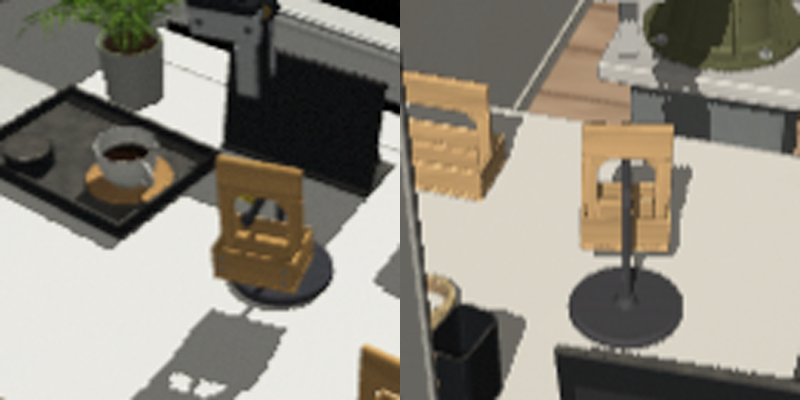

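The caddy hangs freely and level on the hook (left crop (260,225), right crop (628,190)), and the gripper is well clear.

```bash
python3 -c "
from cell import manip; print(manip.sign_off())"
```

```text
the job is handed in; nothing more can be done
None
```

The small caddy hangs level and free on the dark steel hook, the larger caddy was left where it stood, and I handed the job in at about 10.6 s of the 43 s allowed (sign-off returned no verdict).

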